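Cover a filter plate and hold the bayonet at half-way

TASK

Stand the red filter plate from the wooden stand on edge in the slot in the middle of the round metal base, and let it go. Then put the yellow cover over it, lugs down through the collar's gaps (black pointers at the white marks), and turn it clockwise until the pointers are at the green marks, half-way, before the lock clicks. It springs back when let go, so finish still gripping it there; leave the blue plate, the tin and the tape roll alone.

Things in the scene. Friction and masses are not known exactly. Their poses are not given: they have to be found in the camera images.
- base: Round metal base fixed to the counter, 112 mm across; origin: centre of its underside, z up. Its dark collar (38 mm inner, 53 mm outer radius, 22 mm high) has two 52-degree-wide open gaps at the base's +x and -x for the cover's lugs. Clockwise of each gap a lip (underside 16.5 mm up, lower near the lock) overhangs the lugs' track; anticlockwise is a solid block.
- base_slot (a point): Middle of the floor of the base's black plate slot, on the base's axis, 8 mm above the counter; same axes as the base. The slot runs along x: 46 mm long, 7 mm wide with a flared mouth, top 20 mm above the counter. The cover's rim comes to stand at this same height, 8 mm, on the floor between slot and collar.
- green_mark (a point): One of two green marks on the collar's top (49.5 mm radius; the other opposite): half-way. 0.6 rad clockwise (seen from above) of the white insert marks at the base's +x and -x. Red lock marks are at 1.19 rad; from 0.88 rad on two sprung balls in the floor resist the lugs, then click into them.
- return_ring (a joint): Sprung ring with brass tabs in the base's track, rad: 0 at rest, grows clockwise. The lugs meet its tabs after about 0.19 rad of turning, so it reads the cover's turn from the white marks less 0.19: about 0.41 at green, 1.0 when locked. It pushes the cover back with 0.1 N m at green.
- cover_grip (a point): Point in the black bar grip on top of the loose yellow cover, on the cover's axis, 86 mm above its lower rim, 10 mm below the bar's top and 22 mm above the cup's top. The bar is 46 mm long along x, 12 mm thick along y, 32 mm high. Seated in the base this point is 94 mm above the counter (96.5 mm when pulled up against the lips).
- cover: The yellow cover: upside-down cup, 70 mm across, 64 mm high without the bar, about 0.13 kg, upright on the counter at first. Origin: centre of the lower rim; z up. Two lugs at the rim, 6 mm high, 24 mm wide, out to 43 mm radius, at its +x and -x, with black pointer lines above. Half a turn gives the same cover. 3 mm play in the collar.
- red_plate_grip (a point): Point in the middle plane of the red filter plate, 38 mm above its foot, 18 mm below its top: where to grip it, clear of the stand. The plate has a black frame; 40 mm wide (x), 5 mm thick (y), 56 mm high (z). It starts upright in one of the stand's two slots. Standing in the base this point is 46 mm above the counter. Half a turn gives the same plate.
- red_plate: The loose red plate as a body, about 0.03 kg. Origin: centre of its foot, 38 mm below its grip point; same axes.
- stand: Low wooden stand fixed to the counter, 62 x 92 mm, 16 mm high, with two slots along its x, 30 mm either side of its middle along its y; slot floors 4 mm above the counter. Origin: centre of its underside; z up.
- blue_plate_grip (a point): Bystander: blue filter plate of the same size as the red one, in the stand's other slot, 60 mm from it. The point is 38 mm above its foot.
- grease_tin: Bystander: round tin with a red lid, 57 mm across, 24 mm high, on the counter beyond the work. Origin: centre of its underside.
- tape_roll: Bystander: yellow roll of tape, 58 mm across, 18 mm high, lying on the counter beyond the work. Origin: centre of its underside.
Mind the look-alikes: they are no part of the job. What is shaped like the red_plate but pink is not meant.

How it is judged:
By the outcome, as a careful person would: the job done as asked, in the order asked, and still so for the second after the job is handed in, while the arm keeps its last pose, push and grip.
It also fails if it takes over 54 s, if anything falls off the work surface, if the arm or the gripper's body presses on something with over 40 N, if the wrist force passes 120 N, or if a joint passes its speed limit or range.

ROBOT

A 7-joint arm with a two-finger parallel gripper is mounted at the origin on a cart in front of the work surface, level with it; the furniture and walls round the work are solid. World frame = base frame: x ahead of the robot, y to its left, z up, the work surface at z = 0. Lengths are in m, angles in rad, forces in N, time in s.
With the tool pointing down it reaches from about 0.425 to 0.825 m from the base axis. Payload 3.6 kg.
Tool frame: the origin (TCP) lies on the centre line of the jaws, within the pads' length; the fingertips stand 19 mm ahead of it and the grasp point (between the pads) is the TCP (r.tips_ahead is the distance from the TCP to the fingertips, in m); z points along the fingers, y is the line along which they close (so a half turn about z gives the same grasp; the last joint's range is limited). The gripper opens to 93 mm and grips with 3 to 60 N. Pads are 15 mm wide; open, the fingers measure 128 mm over their backs; the gripper's body (75 mm by 188 mm) begins 65 mm behind the grasp point.
Start: joints at [1.278, 0.615, -0.013, 1.423, 0.008, 1.103, -0.04], TCP at [0.171, -0.627, 0.238] pointing down, gripper open.
Joint ranges: [-3.12, 3.12], [-0.3, 2.06], [-1.34, 1.32], [0.26, 2.42], [-1.36, 4.5], [0.01, 1.98], [-2.84, 2.84]. Speed limits (rad/s): [2.79, 2.79, 3.14, 3.14, 3.14, 3.14, 3.14].

INTERFACE

Orientations are given as a unit quaternion [x, y, z, w].
In Python, from workcell import readout, cams, workorder, r gives the robot as it stands.
- The arm moves only by the shell command python3 -m inch 'ROWS'. ROWS is JSON, a list of rows, each an object with "jaw": the gripper's target within -1 to 1 (fully open at 1, half-way at 0, shut at -1); "travel": the shift along the world's x, y, z normalised to -1 to 1, where 1 is 30 cm, a list of three; "delta_rot": the turn, a rotation vector about the world's x, y, z normalised to -1 to 1, where 1 is 120 degrees, a list of three. In form: [{"jaw": jaw, "travel": [dx, dy, dz], "delta_rot": [rx, ry, rz]}, ...]. A call has 1 to 10 rows; each row is the pose to reach, as a shift and turn from the pose commanded when the call began; what a row does not reach only later rows make up. A row lasts 1/10 s, in which the tool goes at most 50 mm and 8.59 degrees, less where a joint would pass 70% of its speed; a pose out of reach is approached as far as the arm can. A call with a number of a shift or a turn outside -1 to 1 is refused whole. A call with a gripper value outside its range is refused whole. The fingers move at their own pace and stop on an object; the grip force is fixed at half the most. Time passes only in rows, so rows that repeat a pose let the fingers close. It gives the time, the measured TCP pose, the force, the opening and the grip force at its end, in the units of the state.
- readout.read_state(): the state, without advancing time (a new reading comes with each control period).
- cams.capture(name): name is "side" or "top"; returns a dict with "frame" (384x512x3 uint8, red, green, blue), "fx", "fy", "cx", "cy" (pixels), "R" (3x3) and "t" (3): a world point X has camera coordinates R X + t. Camera axes: x right, y down, z forward; pixel columns grow to the right and rows downward; lengths in m; the calibration is good to about 2 mm. A picture is of the moment at which its call begins. There is no depth.
- workorder.job_done(): hands the job in; it is judged then, once.
The state is a dict: "clock": time; "q": joint angles; "qvel": joint speeds; "tau": joint torques, N m; "eef_pos": TCP position; "tcp_rot": TCP orientation; "ft_force": force on the tool from outside, world axes, zero at the start; "torque": the same for the moment, N m; "finger_gap": finger opening in m; "grasp_force": force on a finger pad.
Only numpy, scipy, OpenCV 4.12 (cv2) and the standard library are available. Lean on these libraries where they do the work, as an engineer would, in place of code of your own. Each camera call takes 0.05 s, during which the arm holds its last target. There are 200 camera calls.

## Working session

There is one attempt and no reset: what is moved stays moved. The work goes in short steps, Python scripts to look and compute and a shell command to move; the robot and the scene stay as the last step left them, time stands still between calls to the robot, and variables do not carry over. Pictures are saved under pics/ and viewed, at most 10 in all, crops included, and the job is handed in when it is done.

```bash
mkdir -p pics; python3 - <<'E'
from workcell import readout,cams,r
import cv2,pickle
s=readout.read_state();print({k:s[k] for k in('clock','eef_pos','tcp_rot','ft_force','finger_gap')})
for n in('top','side'):
    c=cams.capture(n);pickle.dump(c,open(f'{n}0.pkl','wb'));print(n,c['fx'],c['cx'],c['cy'],c['R'],c['t'])
    cv2.imwrite(f'pics/{n}0.png',cv2.resize(c['frame'][:,:,::-1],(800,600),interpolation=cv2.INTER_CUBIC))
E
```

```text
{'clock': 0.0, 'eef_pos': array([ 0.17120327, -0.62626676,  0.23649092]), 'tcp_rot': array([ 9.91107430e-01,  1.33057968e-01, -1.89157140e-04, -1.26649806e-03]), 'ft_force': array([ 0.35429347, -0.41698106, -0.24193627]), 'finger_gap': 0.0928502863622949}
top 411.3949270366359 257.89441812013985 196.63089338944934 [[ 1.73568971e-02 -9.99849285e-01  3.80645235e-04]
 [-9.96819195e-01 -1.73339105e-02 -7.77883595e-02]
 [ 7.77832337e-02  9.70730078e-04 -9.96969822e-01]] [0.1510322  0.58325952 1.1008897 ]
side 417.01445378917015 260.670107676412 194.28645708837783 [[-0.89094679  0.45386847 -0.01473879]
 [ 0.19526305  0.35359602 -0.91479079]
 [-0.40998313 -0.81790786 -0.40365898]] [ 0.40746855 -0.0798908   1.29448818]
```

View pics/top0.png

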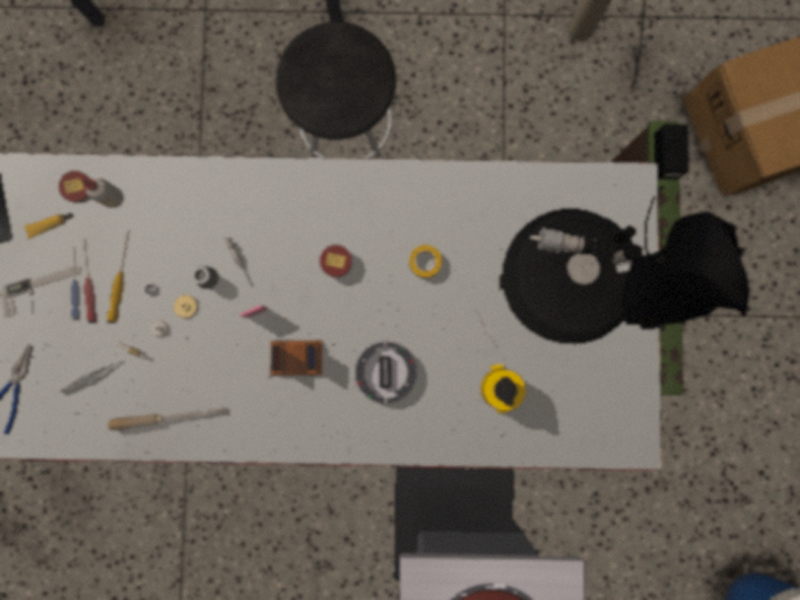

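View pics/side0.png

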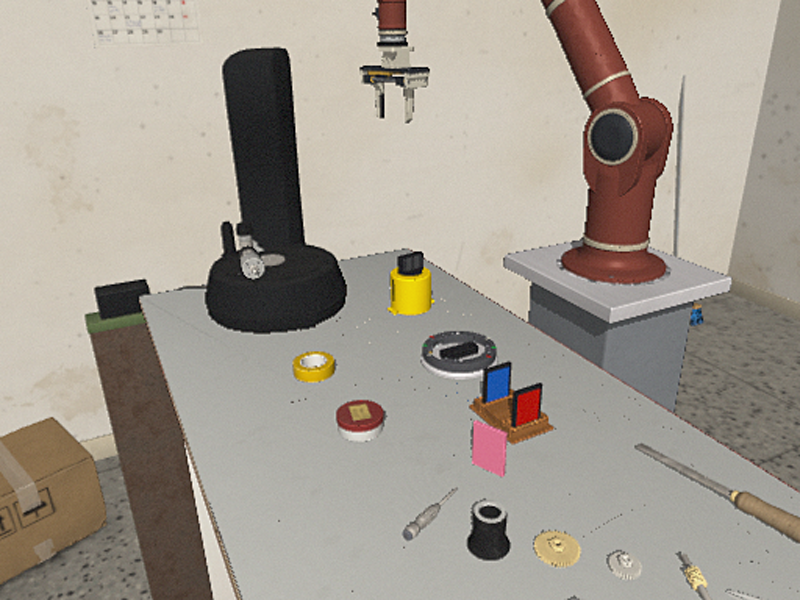

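Top view (800 px): base (386,373), stand (297,358) with the blue plate at right (313,356) and the red one at left, cover (504,390) with its lug/pointer near (497,368), tape (426,262), tin (336,261). The pink decoy is at (254,311). The side view shows red (527,405) and blue (497,382). Next I'll enlarge crops.

```bash
cat > h.py <<'E'
import pickle,numpy as np,cv2
def load(n): return pickle.load(open(n+'.pkl','rb'))
def back(c,uv,z):
    d=np.array([(uv[0]-c['cx'])/c['fx'],(uv[1]-c['cy'])/c['fy'],1]);R=np.array(c['R']);t=np.array(c['t'])
    o=-R.T@t;d=R.T@d;return o+d*(z-o[2])/d[2]
def proj(c,X):
    p=np.array(c['R'])@np.asarray(X,float).T+np.array(c['t'])[:,None];return np.stack([p[0]/p[2]*c['fx']+c['cx'],p[1]/p[2]*c['fy']+c['cy']],1)
def crop(c,x0,y0,w,h,k):
    im=cv2.resize(c['frame'][y0:y0+h,x0:x0+w,::-1],None,fx=k,fy=k,interpolation=cv2.INTER_CUBIC)
    for i in range(0,w,10): cv2.putText(im,str(x0+i),(i*k,8),0,.3,(255,0,255),1); cv2.line(im,(i*k,10),(i*k,14),(255,0,255),1)
    for i in range(10,h,10): cv2.putText(im,str(y0+i),(0,i*k+4),0,.3,(255,0,255),1)
    return im
E
python3 - <<'E'
from h import *
t=load('top0');s=load('side0')
a=np.hstack([crop(t,222,213,50,50,5),crop(t,165,205,50,50,5),crop(t,298,225,50,50,5)])
b=np.hstack([crop(s,262,205,60,50,5),crop(s,295,225,60,60,5)[:250],crop(s,238,155,45,50,4)[:250].repeat(1,0) if 0 else cv2.copyMakeBorder(crop(s,240,155,40,50,5)[:, :150],0,0,0,0,0)])
w=a.shape[1]; b=np.hstack([crop(s,262,205,60,50,5),crop(s,295,225,60,60,5)[:250] if 0 else crop(s,298,227,52,58,5)[:250],crop(s,242,155,38,50,5)])
cv2.imwrite('pics/crops0.png',np.vstack([a,b[:,:w]]))
# colour blobs
for n,c in(('top',t),('side',s)):
    h=cv2.cvtColor(c['frame'],cv2.COLOR_RGB2HSV)
    for k,lo,hi in(('yel',(22,150,100),(32,255,255)),('red',(0,200,120),(6,255,255)),('blue',(100,120,60),(125,255,255)),('grn',(50,100,60),(90,255,255))):
        m=cv2.inRange(h,lo,hi);N,_,st,ce=cv2.connectedComponentsWithStats(m)
        print(n,k,[(st[i].tolist(),ce[i].round(1).tolist()) for i in range(1,N) if st[i][4]>1 and 150<ce[i][0]<340 and ce[i][1]>150][:8])
E
```

```text
top yel [([278, 161, 2, 2, 2], [278.5, 161.5]), ([308, 233, 28, 31, 417], [320.3, 247.7])]
top red []
top blue []
top grn []
side yel [([248, 171, 30, 31, 684], [262.6, 187.2]), ([188, 225, 26, 20, 297], [200.6, 235.7])]
side red [([330, 249, 15, 24, 239], [337.3, 260.1])]
side blue [([311, 234, 15, 23, 264], [318.4, 245.2])]
side grn [([271, 220, 3, 2, 5], [271.8, 220.6]), ([314, 222, 4, 1, 4], [315.5, 222.0])]
```

View pics/crops0.png

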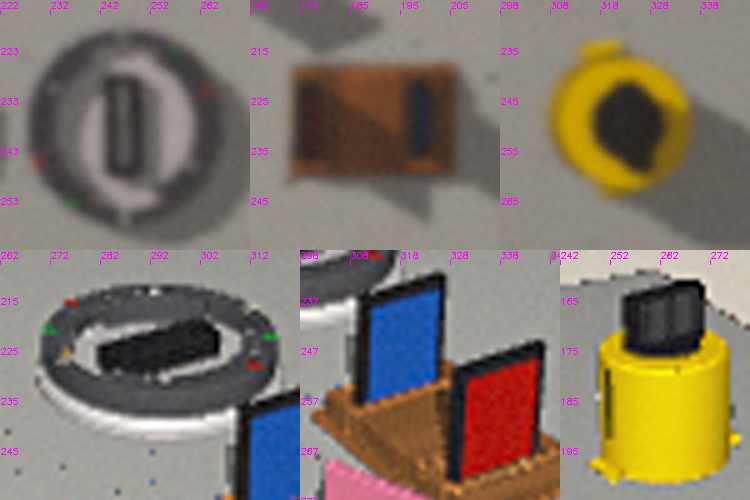

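The crops show the base with its slot nearly along world x, white marks top and bottom, and green marks at top crop (178,50) and (72,205). The red plate's top edge in the side view runs from px (328.4,251) to (346.6,245.6). The cover's lugs are at about (318,235) and (321,263) in the top view.

```bash
cat > m.py <<'E'
from h import *
from scipy.optimize import least_squares
from workcell import readout
t=load('top0');s=load('side0')
def tri(a,b):
    f=lambda X:np.r_[proj(t,[X])[0]-a,proj(s,[X])[0]-b]
    o=least_squares(f,[.5,0,.03]);return o.x.round(4),o.fun.round(2)
T=lambda x,y,ox=0,x0=222,y0=213:(x0+(x-ox)/5-.4,y0+y/5-.4)
S=lambda x,y,ox,x0,y0:(x0+(x-ox)/5-.4,y0+(y-250)/5-.4)
b=lambda x,y:S(x,y,0,262,205)
print('greenR',tri(T(178,50),b(270,337)),tri(T(178,50),b(50,329)))
print('greenL',tri(T(72,205),b(50,329)),tri(T(72,205),b(270,337)))
print('redR',tri(T(205,91),b(70,303)),'redR2',tri(T(205,91),b(254,364)))
print('base centre top z=.02',back(t,T(123,127),.02))
for nm,p in(('white1',b(153,291)),('slot TL',b(98,348)),('slot TR',b(205,320)),('slot BR',b(220,342)),('slot BL',b(110,370))): print(nm,back(s,p,.02))
for nm,p in(('w1',T(123,34)),('w2',T(123,218)),('gR',T(178,50)),('gL',T(72,205)),('slot t',T(123,76)),('slot b',T(122,178))): print(nm,back(t,p,.021))
k=lambda x,y:T(x,y,250,165,205)
for p in((292,66),(455,66),(455,177),(292,177)): print('stand corner',back(t,k(*p),.016))
print('blue top',back(t,k(418,118),.055),'red top?',back(t,k(306,115),.055))
q=lambda x,y:S(x,y,300,298,227)
for nm,p in(('redTL',(453,371)),('redTR',(543,343)),('blueTL',(359,297)),('blueTR',(444,274))): print(nm,back(s,q(*p),.060))
c=lambda x,y:T(x,y,500,298,225)
for nm,p,z in(('lug a',(603,46),.006),('lug b',(612,194),.006),('bar',(628,125),.096),('cup',(620,123),.064)): print(nm,back(t,c(*p),z))
d=lambda x,y:S(x,y,560,242,155)
for nm,p,z in(('barTL front',(625,297),.096),('barTR front',(705,283),.096),('lug1',(597,466),.006),('lug2',(738,438),.006),('pointer',(608,405),.03),('pointer top',(608,370),.05)): print(nm,back(s,d(*p),z))
m=cv2.inRange(cv2.cvtColor(s['frame'],cv2.COLOR_RGB2HSV),(22,150,100),(32,255,255))
print('lamp',back(t,(356,176),.05),'tin/tape',back(t,(273,168),.02))
E
python3 m.py
```

```text
greenR (array([0.4604, 0.1919, 0.0158]), array([-11.37,  17.99, -17.68,   0.37])) (array([0.5106, 0.1613, 0.0193]), array([ 0.18, -0.31,  0.3 ,  0.  ]))
greenL (array([0.4774, 0.1868, 0.0232]), array([ 11.79, -19.21,  18.7 ,  -0.22])) (array([0.4271, 0.2164, 0.0197]), array([ 0.53, -0.79,  0.79, -0.03]))
redR (array([0.4901, 0.1454, 0.0205]), array([ 0.49, -0.85,  0.84,  0.  ])) redR2 (array([ 0.4468,  0.1713, -0.0112]), array([ -9.17,  14.52, -14.44,   0.3 ]))
base centre top z=.02 [0.4675072 0.1909494 0.02     ]
white1 [0.45112453 0.15131424 0.02      ]
slot TL [0.50184587 0.18850351 0.02      ]
slot TR [0.44568392 0.1881726  0.02      ]
slot BR [0.45130216 0.20955694 0.02      ]
slot BL [0.50733254 0.20874392 0.02      ]
w1 [0.51793566 0.1919084  0.021     ]
w2 [0.41854879 0.18996325 0.021     ]
gR [0.50975836 0.16180251 0.021     ]
gL [0.4250472  0.21769635 0.021     ]
slot t [0.49512805 0.19146202 0.021     ]
slot b [0.44002837 0.19092548 0.021     ]
stand corner [0.51893956 0.39239789 0.016     ]
stand corner [0.52048866 0.30321354 0.016     ]
stand corner [0.46007377 0.3015671
[... 153 characters left out ...]
TL [0.51555287 0.38242186 0.06      ]
redTR [0.47536543 0.38206744 0.06      ]
blueTL [0.5157471  0.32150053 0.06      ]
blueTR [0.47686688 0.32204351 0.06      ]
lug a [ 0.48212922 -0.006595    0.006     ]
lug b [ 0.40150836 -0.01200234  0.006     ]
bar [ 0.44344886 -0.00627401  0.096     ]
cup [ 0.44289199 -0.00718594  0.064     ]
barTL front [ 0.47076535 -0.00474245  0.096     ]
barTR front [ 0.42488928 -0.00368954  0.096     ]
lug1 [ 0.49002693 -0.00308206  0.006     ]
lug2 [0.40748068 0.00052892 0.006     ]
pointer [ 0.47332482 -0.02305159  0.03      ]
pointer top [ 0.47292346 -0.02278329  0.05      ]
lamp [ 0.63833323 -0.10034402  0.05      ] tin/tape [0.66052049 0.12094155 0.02      ]
```

```bash
python3 -m inch '[{"jaw":0,"travel":[0.55,1,0.1],"delta_rot":[0,0,0.69]},{"jaw":0,"travel":[0.55,1,0.1],"delta_rot":[0,0,0.69]},{"jaw":0,"travel":[0.55,1,0.1],"delta_rot":[0,0,0.69]},{"jaw":0,"travel":[0.55,1,0.1],"delta_rot":[0,0,0.69]},{"jaw":0,"travel":[0.55,1,0.1],"delta_rot":[0,0,0.69]},{"jaw":0,"travel":[0.55,1,0.1],"delta_rot":[0,0,0.69]},{"jaw":0,"travel":[0.55,1,0.1],"delta_rot":[0,0,0.69]},{"jaw":0,"travel":[0.55,1,0.1],"delta_rot":[0,0,0.69]},{"jaw":0,"travel":[0.55,1,0.1],"delta_rot":[0,0,0.69]},{"jaw":0,"travel":[0.55,1,0.1],"delta_rot":[0,0,0.69]}]'
cat > st.py <<'E'
from workcell import readout
from scipy.spatial.transform import Rotation as Ro
import numpy as np,sys
np.set_printoptions(precision=4,suppress=True)
s=readout.read_state();M=Ro.from_quat(s['tcp_rot']).as_matrix()
yaw=np.arctan2(M[1,0],M[0,0]);print('t',s['clock'],'p',s['eef_pos'],'yaw',round(yaw,4),'z',M[:,2],'q',np.array(s['q']),'F',s['ft_force'],'T',s['torque'],'gap',round(s['finger_gap'],4),s['grasp_force'])
if len(sys.argv)>4:
    g=np.array([float(v) for v in sys.argv[1:5]]);print('travel',(g[:3]-s['eef_pos'])/.3,'rz',((g[3]-yaw+np.pi)%(2*np.pi)-np.pi)/(2*np.pi/3))
E
python3 st.py .43 0 .26 -3.12
```

```text
clock: 1.1
eef_pos: [0.3363, -0.3264, 0.2674]
tcp_rot: [0.653, 0.757, -0.0, -0.0]
ft_force: [0.5, -0.4, -0.4]
finger_gap: 0.0467
grasp_force: 0.0
t 1.1 p [ 0.3363 -0.3264  0.2674] yaw 1.7179 z [-0.0008  0.0004 -1.    ] q [ 1.054   0.3287 -0.4421  1.8714  0.1674  0.9786  0.6857] F [ 0.543  -0.4154 -0.4456] T [-0.0004 -0.1034  0.04  ] gap 0.0467 0.0
travel [ 0.3124  1.0879 -0.0247] rz 0.6900626460596927
```

```bash
python3 -m inch '[{"jaw":0,"travel":[0.28,1,0],"delta_rot":[0,0,0.69]},{"jaw":0,"travel":[0.28,1,0],"delta_rot":[0,0,0.69]},{"jaw":0,"travel":[0.28,1,0],"delta_rot":[0,0,0.69]},{"jaw":0,"travel":[0.28,1,0],"delta_rot":[0,0,0.69]},{"jaw":0,"travel":[0.28,1,0],"delta_rot":[0,0,0.69]},{"jaw":0,"travel":[0.28,1,0],"delta_rot":[0,0,0.69]},{"jaw":0,"travel":[0.28,1,0],"delta_rot":[0,0,0.69]},{"jaw":0,"travel":[0.28,1,0],"delta_rot":[0,0,0.69]},{"jaw":0,"travel":[0.28,1,0],"delta_rot":[0,0,0.69]},{"jaw":0,"travel":[0.28,1,0],"delta_rot":[0,0,0.69]}]' >/dev/null
python3 -m inch '[{"jaw":0,"travel":[0.2,1,0],"delta_rot":[0,0,0]},{"jaw":0,"travel":[0.2,1,0],"delta_rot":[0,0,0]},{"jaw":0,"travel":[0.2,1,0],"delta_rot":[0,0,0]},{"jaw":0,"travel":[0.2,1,0],"delta_rot":[0,0,0]},{"jaw":0,"travel":[0.2,1,0],"delta_rot":[0,0,0]},{"jaw":0,"travel":[0.2,1,0],"delta_rot":[0,0,0]},{"jaw":0,"travel":[0.2,1,0],"delta_rot":[0,0,0]},{"jaw":0,"travel":[0.2,1,0],"delta_rot":[0,0,0]}]'
python3 st.py .491 .377 .13 -3.12
```

```text
clock: 2.9
eef_pos: [0.4796, 0.2745, 0.267]
tcp_rot: [-0.01, 1.0, -0.0, -0.001]
ft_force: [0.0, -0.9, 0.2]
finger_gap: 0.0465
grasp_force: 0.0
t 2.9 p [0.4796 0.2745 0.267 ] yaw -3.1225 z [-0.0015 -0.0001 -1.    ] q [-0.0368  0.5483 -0.8359  1.6505  0.4381  1.1423  0.6035] F [ 0.0096 -0.8882  0.1865] T [ 0.0579 -0.152  -0.0091] gap 0.0465 0.0
travel [ 0.0381  0.3417 -0.4567] rz 0.0012059530389689401
```

```bash
python3 -m inch '[{"jaw":0,"travel":[0.04,0.34,-0.1],"delta_rot":[0,0,0]},{"jaw":0,"travel":[0.04,0.34,-0.2],"delta_rot":[0,0,0]},{"jaw":0,"travel":[0.04,0.34,-0.45],"delta_rot":[0,0,0]},{"jaw":0,"travel":[0.04,0.34,-0.45],"delta_rot":[0,0,0]},{"jaw":0,"travel":[0.04,0.34,-0.45],"delta_rot":[0,0,0]},{"jaw":0,"travel":[0.04,0.34,-0.45],"delta_rot":[0,0,0]},{"jaw":0,"travel":[0.04,0.34,-0.45],"delta_rot":[0,0,0]}]' >/dev/null
python3 st.py .491 .377 .042 -3.12; python3 - <<'E'
from h import *
from workcell import cams
for n in('side','top'): pickle.dump(cams.capture(n),open(n+'1.pkl','wb'))
s=load('side1');t=load('top1')
cv2.imwrite('pics/a1.png',np.hstack([crop(s,285,185,80,95,5),crop(t,150,185,70,95,5)]))
E
```

```text
t 3.6 p [0.494  0.3746 0.1354] yaw -3.1283 z [ 0.0034  0.0022 -1.    ] q [-0.2763  0.7751 -0.7186  1.6218  0.5939  0.9702  0.3868] F [ 1.0894 -0.6303  0.4484] T [ 0.1131 -0.1133 -0.0105] gap 0.0466 0.0
travel [-0.0099  0.0079 -0.3113] rz 0.003969851311353212
```

View pics/a1.png

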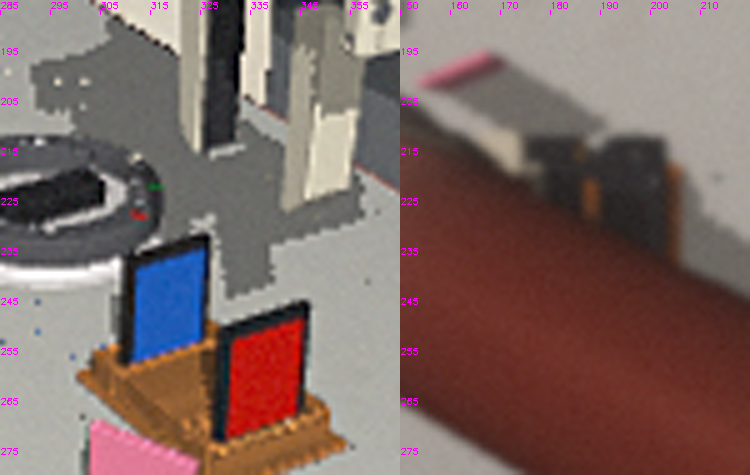

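The side view shows the fingers above the red plate, tips at about (327,215) and (345,226). The plate top edge runs (328,251) to (346.5,245.5). I'll check the camera bias with the known TCP.

```bash
python3 - <<'E'
from h import *
s=load('side1')
y0,x0,z=.3746,.494,.1164
for dy in(-.0408,-.0233,.0233,.0408):
    print(dy,proj(s,[[x0+.0075,y0+dy,z],[x0-.0075,y0+dy,z]]).round(1).tolist())
# expected plate top corners if at (x,y) z=.06, back edge
for y in(.377,.380,.383): print(y,proj(s,[[.491+.02,y-.0025,.06],[.491-.02,y-.0025,.06],[.511,y+.0025,.06]]).round(1).tolist())
E
```

```text
-0.0408 [[320.6, 210.3], [327.3, 208.6]]
-0.0233 [[326.1, 214.1], [332.9, 212.3]]
0.0233 [[341.9, 224.7], [348.9, 222.7]]
0.0408 [[348.3, 229.0], [355.4, 227.0]]
0.377 [[327.7, 248.1], [345.6, 242.8], [329.3, 249.4]]
0.38 [[328.7, 248.9], [346.6, 243.5], [330.3, 250.2]]
0.383 [[329.7, 249.7], [347.6, 244.2], [331.3, 251.0]]
```

```bash
python3 -m inch '[{"jaw":0,"travel":[-0.01,0.01,-0.16],"delta_rot":[0,0,0]},{"jaw":0,"travel":[-0.01,0.01,-0.31],"delta_rot":[0,0,0]},{"jaw":0,"travel":[-0.01,0.01,-0.31],"delta_rot":[0,0,0]},{"jaw":0,"travel":[-0.01,0.01,-0.31],"delta_rot":[0,0,0]},{"jaw":-0.6,"travel":[-0.01,0.01,-0.31],"delta_rot":[0,0,0]},{"jaw":-0.6,"travel":[-0.01,0.01,-0.31],"delta_rot":[0,0,0]},{"jaw":-0.6,"travel":[-0.01,0.01,-0.31],"delta_rot":[0,0,0]}]' ; python3 st.py .491 .377 .042 -3.12
python3 - <<'E'
from h import *
from workcell import cams
pickle.dump(cams.capture('side'),open('side2.pkl','wb'))
s=load('side2')
cv2.imwrite('pics/a2.png',crop(s,300,200,70,85,7))
E
```

```text
clock: 4.4
eef_pos: [0.4899, 0.3781, 0.0408]
tcp_rot: [-0.008, 1.0, 0.0, 0.001]
ft_force: [0.6, 0.3, -0.2]
finger_gap: 0.0274
grasp_force: 0.0
t 4.4 p [0.4899 0.3781 0.0408] yaw -3.1265 z [ 0.0013  0.0007 -1.    ] q [-0.3285  0.8886 -0.6359  1.6859  0.695   0.8045  0.2982] F [ 0.5606  0.3058 -0.2433] T [ 0.026  -0.0968  0.0669] gap 0.0274 0.0
travel [ 0.0038 -0.0036  0.0042] rz 0.0031182838017872316
```

View pics/a2.png

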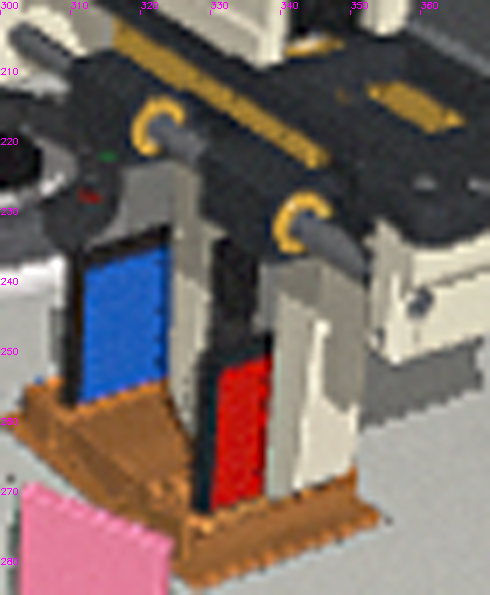

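The red plate stands between the fingers and the blue one is clear. I'll close.

```bash
python3 -m inch '[{"jaw":-0.8,"travel":[0,0,0],"delta_rot":[0,0,0]},{"jaw":-0.8,"travel":[0,0,0],"delta_rot":[0,0,0]},{"jaw":-0.9,"travel":[0,0,0],"delta_rot":[0,0,0]},{"jaw":-0.9,"travel":[0,0,0],"delta_rot":[0,0,0]},{"jaw":-1,"travel":[0,0,0],"delta_rot":[0,0,0]},{"jaw":-1,"travel":[0,0,0],"delta_rot":[0,0,0]},{"jaw":-1,"travel":[0,0,0],"delta_rot":[0,0,0]}]' ; python3 st.py .468 .190 .15 -3.12
```

```text
clock: 5.15
eef_pos: [0.4893, 0.3789, 0.0397]
tcp_rot: [-0.008, 1.0, 0.001, 0.0]
ft_force: [0.3, 3.6, -1.5]
finger_gap: 0.0048
grasp_force: 30.0
t 5.15 p [0.4893 0.3789 0.0397] yaw -3.1256 z [ 0.      0.0015 -1.    ] q [-0.3294  0.8905 -0.636   1.6858  0.6952  0.803   0.2981] F [ 0.2742  3.5563 -1.5327] T [ 0.6318 -0.1965  0.031 ] gap 0.0048 29.994986951351166
travel [-0.071  -0.6295  0.3678] rz 0.0026692594922372477
```

```bash
python3 -m inch '[{"jaw":-1,"travel":[0,0,0.1],"delta_rot":[0,0,0]},{"jaw":-1,"travel":[0,0,0.25],"delta_rot":[0,0,0]},{"jaw":-1,"travel":[0,0,0.36],"delta_rot":[0,0,0]},{"jaw":-1,"travel":[-0.02,-0.15,0.36],"delta_rot":[0,0,0]},{"jaw":-1,"travel":[-0.04,-0.3,0.36],"delta_rot":[0,0,0]},{"jaw":-1,"travel":[-0.06,-0.45,0.36],"delta_rot":[0,0,0]},{"jaw":-1,"travel":[-0.07,-0.58,0.3],"delta_rot":[0,0,0]},{"jaw":-1,"travel":[-0.07,-0.63,0.18],"delta_rot":[0,0,0]},{"jaw":-1,"travel":[-0.07,-0.63,0.15],"delta_rot":[0,0,0]},{"jaw":-1,"travel":[-0.07,-0.63,0.15],"delta_rot":[0,0,0]}]' >/dev/null; python3 st.py .468 .190 .0437 -3.12
python3 - <<'E'
from h import *
from workcell import cams
for n in('side','top'): pickle.dump(cams.capture(n),open(n+'3.pkl','wb'))
s=load('side3');t=load('top3')
cv2.imwrite('pics/a3.png',np.hstack([crop(s,258,165,75,85,6),crop(t,215,195,55,85,6)[:,:340]]))
E
```

```text
t 6.15 p [0.4677 0.189  0.0839] yaw -3.1261 z [-0.0026 -0.0009 -1.    ] q [ 0.0131  0.709  -0.6829  1.9855  0.6936  0.6969  0.4775] F [0.4226 0.6737 0.1233] T [ 0.0808 -0.1389 -0.0191] gap 0.0049 29.998987019062042
travel [ 0.0012  0.0033 -0.134 ] rz 0.0029024489500874577
```

View pics/a3.png

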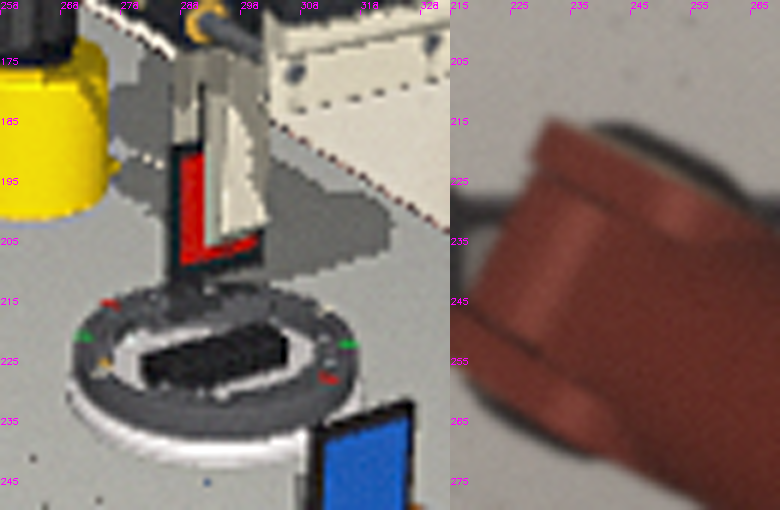

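Side view: the plate hangs over the base, foot corners at about px (285.4,210.9) and (301.4,208.3); the slot block's top-face centre is at about (293.1,221.9). I'll compare against the model to cancel the camera bias.

```bash
python3 - <<'E'
from h import *
from scipy.spatial.transform import Rotation as Ro
s=load('side3');t0=load('top0')
P=np.array([.4677,.189,0]);yaw=.0155
def box(c,w,d,z,yaw):
    cs,sn=np.cos(yaw),np.sin(yaw)
    return [[c[0]+a*cs-b*sn,c[1]+a*sn+b*cs,z] for a,b in((w,-d),(-w,-d),(-w,d),(w,d))]
print('foot pred',proj(s,box(P,.02,.0025,.048,yaw)).round(1).tolist())
print('plate top pred',proj(s,box(P,.02,.0025,.104,yaw)).round(1).tolist())
B=[.468,.190]
print('block pred',proj(s,box(B,.026,.009,.020,.02)).round(1).tolist(),proj(s,box(B,.026,.009,.008,.02)).round(1).tolist())
print('ctr',proj(s,[[.468,.19,.02],[.468,.193,.02],[.471,.19,.02]]).round(1).tolist())
# dark block mask, red face mask
g=s['frame'].astype(int);m=((g.max(2)<45)).astype(np.uint8)
sub=m[214:236,276:312];print('\n'.join(''.join('#' if v else '.' for v in r) for r in sub))
print('collar: green'); h=cv2.cvtColor(s['frame'],cv2.COLOR_RGB2HSV)
for lo,hi in(((50,100,60),(90,255,255)),((0,150,100),(6,255,255))):
    N,_,st,ce=cv2.connectedComponentsWithStats(cv2.inRange(h,lo,hi));print([(st[i].tolist(),ce[i].round(1).tolist()) for i in range(1,N) if 265<ce[i][0]<325 and 175<ce[i][1]<235])
for a in(-.6,-1.19): 
  for k in(0,np.pi): print(a,proj(s,[[.468+.0495*np.cos(a+k+.02),.190+.0495*np.sin(a+k+.02),.022]]).round(1).tolist())
E
```

```text
foot pred [[286.4, 211.2], [301.7, 207.4], [302.9, 208.2], [287.6, 212.1]]
plate top pred [[286.7, 187.9], [302.3, 184.4], [303.6, 185.1], [287.9, 188.7]]
block pred [[282.6, 222.1], [302.1, 216.9], [306.5, 220.1], [286.8, 225.4]] [[282.6, 226.9], [302.0, 221.6], [306.3, 224.8], [286.8, 230.2]]
ctr [[294.6, 221.1], [295.3, 221.6], [293.5, 221.4]]
....................................
....................................
....................................
....................................
....................................
.......................##.#.........
.....................##.####........
.................#############......
.............#############.###......
.........#############.##.####......
......###############.#.######......
......#########.##############......
......######..###########...........
......#####.##########..............
.......##.########..................
....................................
....................................
....................................
....................................
....................................
....................................
...................................#
collar: green
[([271, 220, 3, 2, 5], [271.8, 220.6]), ([314, 222, 4, 1, 4], [315.5, 222.0])]
[([288, 191, 12, 18, 81], [290.9, 201.0]), ([275, 215, 3, 1, 3], [276.0, 215.0]), ([311, 227, 3, 2, 4], [312.0, 227.5])]
-0.6 [[272.7, 219.5]]
-0.6 [[316.8, 221.1]]
-1.19 [[277.3, 214.2]]
-1.19 [[313.1, 226.8]]
```

```bash
python3 -m inch '[{"jaw":-1,"travel":[0,0.003,-0.05],"delta_rot":[0,0,0]},{"jaw":-1,"travel":[0,0.003,-0.08],"delta_rot":[0,0,0]},{"jaw":-1,"travel":[0,0.003,-0.08],"delta_rot":[0,0,0]},{"jaw":-1,"travel":[0,0.003,-0.08],"delta_rot":[0,0,0]}]' >/dev/null; python3 st.py .468 .190 .0437 -3.12
python3 - <<'E'
from h import *
from workcell import cams
pickle.dump(cams.capture('side'),open('side4.pkl','wb'))
s=load('side4')
cv2.imwrite('pics/a4.png',crop(s,262,180,62,66,9))
E
```

```text
t 6.65 p [0.4685 0.1908 0.0612] yaw -3.125 z [ 0.0006  0.0005 -1.    ] q [-0.015   0.7414 -0.6444  1.9993  0.7381  0.6469  0.4388] F [0.236  0.1573 0.6174] T [ 0.0334 -0.1735  0.0051] gap 0.005 29.99887079000473
travel [-0.0018 -0.0028 -0.0582] rz 0.0023834908000383835
```

View pics/a4.png

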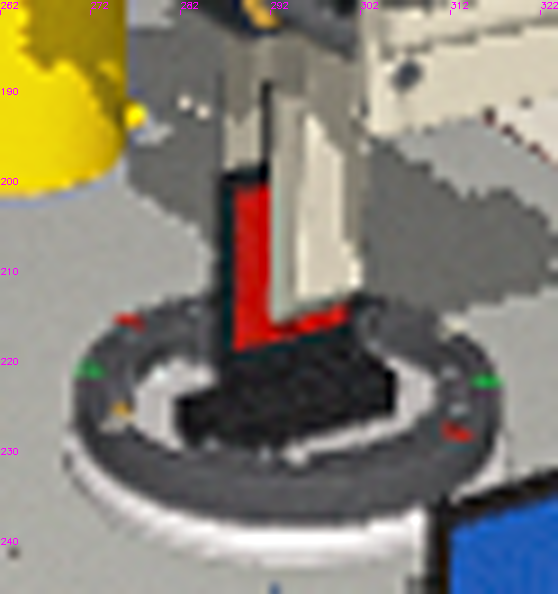

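The plate's column centre (≈294) matches the slot block's (≈293.6) within about 1.5 mm, just above the slot. I'll lower it in small steps, watching the force.

```bash
python3 -m inch '[{"jaw":-1,"travel":[-0.001,-0.002,-0.015],"delta_rot":[0,0,0]},{"jaw":-1,"travel":[-0.001,-0.002,-0.03],"delta_rot":[0,0,0]},{"jaw":-1,"travel":[-0.001,-0.002,-0.03],"delta_rot":[0,0,0]}]' ; python3 st.py .468 .190 .0437 -3.12
```

```text
clock: 7.0
eef_pos: [0.4684, 0.1894, 0.0523]
tcp_rot: [-0.008, 1.0, -0.0, 0.001]
ft_force: [-1.0, -1.5, 6.9]
finger_gap: 0.0051
grasp_force: 30.0
t 7.0 p [0.4684 0.1894 0.0523] yaw -3.1261 z [ 0.0012 -0.0006 -1.    ] q [-0.0236  0.7532 -0.6282  2.0063  0.7563  0.6276  0.4236] F [-0.9686 -1.5036  6.9045] T [-0.2135  0.0273 -0.0022] gap 0.0051 30.001128315925598
travel [-0.0014  0.002  -0.0288] rz 0.002902306484210238
```

```bash
python3 -m inch '[{"jaw":-1,"travel":[0,-0.004,0],"delta_rot":[0,0,0]},{"jaw":-1,"travel":[0,-0.004,-0.005],"delta_rot":[0,0,0]},{"jaw":-1,"travel":[0,-0.004,-0.005],"delta_rot":[0,0,0]}]' >/dev/null; python3 st.py .468 .190 .0437 -3.12
```

```text
t 7.3 p [0.4684 0.1893 0.0522] yaw -3.1254 z [ 0.0025  0.0009 -1.    ] q [-0.0231  0.7529 -0.6279  2.0078  0.7584  0.6245  0.4227] F [-1.9095 -0.8563 14.7305] T [-0.1849  0.5458 -0.0008] gap 0.0049 30.00276803970337
travel [-0.0015  0.0022 -0.0282] rz 0.0025909067570070716
```

```bash
python3 -m inch '[{"jaw":-1,"travel":[0,0,0.02],"delta_rot":[0,0,0]},{"jaw":-1,"travel":[0,0,0.02],"delta_rot":[0,0,0]}]'; python3 -m inch '[{"jaw":-1,"travel":[0,0,-0.01],"delta_rot":[0,0,0]},{"jaw":-1,"travel":[0,0,-0.023],"delta_rot":[0,0,0]},{"jaw":-1,"travel":[0,0,-0.023],"delta_rot":[0,0,0]}]' >/dev/null; python3 st.py .468 .190 .0437 -3.12
```

```text
clock: 7.5
eef_pos: [0.4685, 0.1882, 0.0566]
tcp_rot: [-0.008, 1.0, 0.0, 0.001]
ft_force: [-0.2, -0.7, 0.2]
finger_gap: 0.0045
grasp_force: 30.0
t 7.8 p [0.4685 0.1885 0.052 ] yaw -3.1254 z [ 0.0029 -0.0022 -1.    ] q [-0.0241  0.7528 -0.6264  2.0081  0.7604  0.6261  0.4211] F [-5.0582 -3.3168 27.2173] T [-0.9     0.9215  0.032 ] gap 0.0046 30.007409155368805
travel [-0.0016  0.0051 -0.0277] rz 0.0025578148261811142
```

```bash
python3 -m inch '[{"jaw":-1,"travel":[0,0,0.03],"delta_rot":[0,0,0]},{"jaw":-1,"travel":[-0.007,-0.006,0.03],"delta_rot":[0,0,0]},{"jaw":-1,"travel":[-0.007,-0.006,0.015],"delta_rot":[0,0,0]},{"jaw":-1,"travel":[-0.007,-0.006,0.005],"delta_rot":[0,0,0]},{"jaw":-1,"travel":[-0.007,-0.006,0.005],"delta_rot":[0,0,0]}]' >/dev/null; python3 st.py .468 .190 .0437 -3.12
```

```text
t 8.3 p [0.4666 0.1881 0.0521] yaw -3.1248 z [ 0.0026  0.002  -1.    ] q [-0.0214  0.7507 -0.6275  2.0143  0.7602  0.6194  0.4212] F [-2.2488 -0.8668 17.0455] T [-0.0287  0.3979  0.0404] gap 0.0047 30.003521740436554
travel [ 0.0048  0.0062 -0.0281] rz 0.0022870050256931142
```

```bash
python3 - <<'E'
from h import *
from workcell import cams
pickle.dump(cams.capture('side'),open('side5.pkl','wb'))
for n,P in(('side0',None),('side3',(.4677,.189,.0839)),('side4',(.4685,.1908,.0612)),('side5',(.4666,.1881,.0521))):
    s=load(n);h=cv2.cvtColor(s['frame'],cv2.COLOR_RGB2HSV);m=cv2.inRange(h,(0,200,100),(6,255,255))
    N,l,st,ce=cv2.connectedComponentsWithStats(m);i=1+np.argmax(st[1:,4]);print(n,st[i])
    for x in range(st[i][0],st[i][0]+st[i][2],2):
        r=np.where(l[:,x]==i)[0]
        if len(r):print((x,r.min(),r.max()),end=' ')
    print()
    if P:
        x,y,z=P;f=z-.0365
        print('pred face +y corners, no frame: TL,BL,BR',proj(s,[[x+.02,y+.0025,f+.056],[x+.02,y+.0025,f],[x-.02,y+.0025,f]]).round(1).tolist(),'per mm x,y,z',(proj(s,[[x+.001,y,z],[x,y+.001,z],[x,y,z+.001]])-proj(s,[[x,y,z]])).round(2).tolist())
s=load('side0');print(proj(s,[[.492+.02,.377+.0025,.06],[.512,.3795,.004],[.472,.3795,.06]]).round(1).tolist())
s=load('side5');g=s['frame'][205:236,276:312].max(2);print('\n'.join(''.join('#' if v<28 else '+' if v<45 else '.' for v in r) for r in g))
E
```

```text
side0 [330 249  16  24 241]
(330, np.int64(272), np.int64(272)) (332, np.int64(253), np.int64(271)) (334, np.int64(253), np.int64(270)) (336, np.int64(252), np.int64(270)) (338, np.int64(251), np.int64(269)) (340, np.int64(250), np.int64(268)) (342, np.int64(250), np.int64(267)) (344, np.int64(249), np.int64(263)) 
side3 [288 191  12  18  74]
(288, np.int64(193), np.int64(208)) (290, np.int64(191), np.int64(207)) (292, np.int64(207), np.int64(207)) (294, np.int64(206), np.int64(207)) (296, np.int64(206), np.int64(206)) (298, np.int64(205), np.int64(206)) 
pred face +y corners, no frame: TL,BL,BR [[287.8, 188.9], [287.5, 212.3], [302.9, 208.5]] per mm x,y,z [[-0.39, 0.09], [0.24, 0.16], [0.01, -0.42]]
side4 [288 201  12  18  74]
(288, np.int64(202), np.int64(218)) (290, np.int64(201), np.int64(217)) (292, np.int64(216), np.int64(217)) (294, np.int64(216), np.int64(216)) (296, np.int64(215), np.int64(216)) (298, np.int64(215), np.int64(215)) 
pred face +y corners, no frame: TL,BL,BR [[287.8, 198.9], [287.5, 221.9], [302.8, 217.9]] per mm x,y,z [[-0.39, 0.09], [0.24, 0.17], [0.01, -0.41
[... 891 characters left out ...]
........++.............+..........
..........++........................
..........++..........+.+.+.........
...........+.......++++++++#........
...........+...+.+++++++++#++#......
..........++.+++++++++++#...+#......
.........+#+++++.++#+++...++##......
......##+++++.+#+++.+.+++++++#......
......+++++++#+..+.++++++++#++......
......##+++.++.+++++++++#...........
......##+#+.++#+++++#+..............
.......#+.++++++++..................
..............+.+...................
....................................
....................................
....................................
....................................
....................................
...................................+
```

```bash
g(){ grep -E 'eef|ft_f'; }
python3 -m inch '[{"jaw":-1,"travel":[0,0,0.003],"delta_rot":[0,0,0]},{"jaw":-1,"travel":[0,0.004,0.003],"delta_rot":[0,0,0]},{"jaw":-1,"travel":[0,0.004,0.003],"delta_rot":[0,0,0]}]' | g
python3 -m inch '[{"jaw":-1,"travel":[0,0.004,0],"delta_rot":[0,0,0]},{"jaw":-1,"travel":[0,0.004,0],"delta_rot":[0,0,0]}]' | g
python3 -m inch '[{"jaw":-1,"travel":[0,0.004,0],"delta_rot":[0,0,0]},{"jaw":-1,"travel":[0,0.004,0],"delta_rot":[0,0,0]}]' | g
python3 -m inch '[{"jaw":-1,"travel":[0,0.004,0],"delta_rot":[0,0,0]},{"jaw":-1,"travel":[0,0.004,0],"delta_rot":[0,0,0]}]' | g
python3 -m inch '[{"jaw":-1,"travel":[0,0.004,0],"delta_rot":[0,0,0]},{"jaw":-1,"travel":[0,0.004,0],"delta_rot":[0,0,0]}]' | g
```

```text
eef_pos: [0.4666, 0.1883, 0.0522]
ft_force: [-1.4, -0.8, 12.5]
eef_pos: [0.4666, 0.1884, 0.0522]
ft_force: [-1.1, -2.2, 12.6]
eef_pos: [0.4665, 0.1885, 0.0522]
ft_force: [-0.2, -3.5, 14.2]
eef_pos: [0.4666, 0.1886, 0.0522]
ft_force: [-1.3, -5.2, 15.4]
eef_pos: [0.4666, 0.1887, 0.0521]
ft_force: [-0.8, -6.7, 16.9]
```

```bash
g(){ grep -E 'eef|ft_f'; }
python3 -m inch '[{"jaw":-1,"travel":[0,0,0.008],"delta_rot":[0,0,0]},{"jaw":-1,"travel":[0,0,0.008],"delta_rot":[0,0,0]}]' | g
python3 -m inch '[{"jaw":-1,"travel":[0,-0.01,0],"delta_rot":[0,0,0]},{"jaw":-1,"travel":[0,-0.01,0],"delta_rot":[0,0,0]}]' | g
python3 -m inch '[{"jaw":-1,"travel":[0,-0.01,0],"delta_rot":[0,0,0]},{"jaw":-1,"travel":[0,-0.01,0],"delta_rot":[0,0,0]}]' | g
python3 -m inch '[{"jaw":-1,"travel":[0,-0.01,0],"delta_rot":[0,0,0]},{"jaw":-1,"travel":[0,-0.01,0],"delta_rot":[0,0,0]}]' | g
```

```text
eef_pos: [0.4657, 0.1921, 0.0534]
ft_force: [0.2, 0.7, -0.6]
eef_pos: [0.4656, 0.1887, 0.0533]
ft_force: [0.4, 0.4, -0.3]
eef_pos: [0.4658, 0.1872, 0.054]
ft_force: [0.1, 1.9, 0.1]
eef_pos: [0.4661, 0.1864, 0.0546]
ft_force: [-0.8, 4.9, 0.3]
```

```bash
g(){ grep -E 'eef|ft_f'; }
python3 -m inch '[{"jaw":-1,"travel":[0,0.022,0],"delta_rot":[0,0,0]},{"jaw":-1,"travel":[0,0.022,0],"delta_rot":[0,0,0]}]' | g
python3 -m inch '[{"jaw":-1,"travel":[0,0.007,0],"delta_rot":[0,0,0]},{"jaw":-1,"travel":[0,0.007,0],"delta_rot":[0,0,0]}]' | g
python3 -m inch '[{"jaw":-1,"travel":[0,0.007,0],"delta_rot":[0,0,0]},{"jaw":-1,"travel":[0,0.007,0],"delta_rot":[0,0,0]}]' | g
python3 -m inch '[{"jaw":-1,"travel":[0,0.007,0],"delta_rot":[0,0,0]},{"jaw":-1,"travel":[0,0.007,0],"delta_rot":[0,0,0]}]' | g
```

```text
eef_pos: [0.4659, 0.1899, 0.054]
ft_force: [0.8, 0.3, -0.9]
eef_pos: [0.466, 0.1916, 0.0539]
ft_force: [-0.5, 0.3, -0.8]
eef_pos: [0.466, 0.1942, 0.054]
ft_force: [0.6, -0.7, -1.0]
eef_pos: [0.4659, 0.1952, 0.0539]
ft_force: [-0.6, -2.8, -0.8]
```

```bash
g(){ grep -E 'eef|ft_f'; }
python3 -m inch '[{"jaw":-1,"travel":[0,-0.021,0],"delta_rot":[0,0,0]},{"jaw":-1,"travel":[0,-0.021,0],"delta_rot":[0,0,0]},{"jaw":-1,"travel":[0,-0.021,0],"delta_rot":[0,0,0]}]' | g
python3 -m inch '[{"jaw":-1,"travel":[0,0,-0.005],"delta_rot":[0,0,0]},{"jaw":-1,"travel":[0,0,-0.01],"delta_rot":[0,0,0]},{"jaw":-1,"travel":[0,0,-0.01],"delta_rot":[0,0,0]}]' | g
```

```text
eef_pos: [0.466, 0.19, 0.0541]
ft_force: [-0.9, 0.1, -0.4]
eef_pos: [0.466, 0.1904, 0.0509]
ft_force: [0.8, 0.6, -0.6]
```

Past the flare with no force. I'll lower it to the floor.

```bash
g(){ grep -E 'eef|ft_f'; }
python3 -m inch '[{"jaw":-1,"travel":[0,0,-0.01],"delta_rot":[0,0,0]},{"jaw":-1,"travel":[0,0,-0.01],"delta_rot":[0,0,0]}]' | g
python3 -m inch '[{"jaw":-1,"travel":[0,0,-0.01],"delta_rot":[0,0,0]},{"jaw":-1,"travel":[0,0,-0.01],"delta_rot":[0,0,0]}]' | g
python3 st.py .468 .190 .0437 -3.12
```

```text
eef_pos: [0.466, 0.1904, 0.0478]
ft_force: [-0.8, 0.3, -1.1]
eef_pos: [0.466, 0.1904, 0.0448]
ft_force: [-0.1, 1.3, -1.8]
t 12.05 p [0.466  0.1904 0.0448] yaw -3.1257 z [ 0.0001  0.0008 -1.    ] q [-0.0346  0.7626 -0.6148  2.015   0.7701  0.6082  0.408 ] F [-0.1448  1.3291 -1.7918] T [ 0.4267 -0.208   0.0446] gap 0.0049 30.000265538692474
travel [ 0.0066 -0.0013 -0.0037] rz 0.002716135716840939
```

```bash
g(){ grep -E 'eef|ft_f|gap'; }
python3 -m inch '[{"jaw":-1,"travel":[0,0,-0.004],"delta_rot":[0,0,0]},{"jaw":-1,"travel":[0,0,-0.004],"delta_rot":[0,0,0]}]' | g
python3 -m inch '[{"jaw":-1,"travel":[0,0,-0.003],"delta_rot":[0,0,0]},{"jaw":-1,"travel":[0,0,-0.003],"delta_rot":[0,0,0]}]' | g
```

```text
eef_pos: [0.466, 0.1904, 0.0438]
ft_force: [-0.3, 2.4, -1.0]
finger_gap: 0.0048
eef_pos: [0.466, 0.1904, 0.0433]
ft_force: [-0.7, 1.5, 3.8]
finger_gap: 0.0046
```

```bash
g(){ grep -E 'clock|eef|ft_f|gap'; }
python3 -m inch '[{"jaw":-0.8,"travel":[0,0,0],"delta_rot":[0,0,0]},{"jaw":-0.5,"travel":[0,0,0],"delta_rot":[0,0,0]},{"jaw":-0.2,"travel":[0,0,0],"delta_rot":[0,0,0]},{"jaw":-0.2,"travel":[0,0,0],"delta_rot":[0,0,0]},{"jaw":-0.2,"travel":[0,0,0.1],"delta_rot":[0,0,0]},{"jaw":-0.2,"travel":[0,0,0.25],"delta_rot":[0,0,0]},{"jaw":-0.2,"travel":[0,0,0.4],"delta_rot":[0,0,0]},{"jaw":-0.2,"travel":[0,0,0.45],"delta_rot":[0,0,0]},{"jaw":-0.2,"travel":[0,-0.15,0.45],"delta_rot":[0,0,0]},{"jaw":-0.2,"travel":[-0.03,-0.3,0.45],"delta_rot":[0,0,0]}]' |g
python3 -m inch '[{"jaw":0,"travel":[-0.05,-0.2,0],"delta_rot":[0,0,0]},{"jaw":0,"travel":[-0.05,-0.36,0],"delta_rot":[0,0,0]},{"jaw":0,"travel":[-0.05,-0.36,0],"delta_rot":[0,0,0]},{"jaw":0,"travel":[-0.05,-0.36,0],"delta_rot":[0,0,0]}]'|g
python3 st.py .443 -.007 .12 -3.14
python3 - <<'E'
from h import *
from workcell import cams
for n in('side','top'): pickle.dump(cams.capture(n),open(n+'6.pkl','wb'))
s=load('side6');t=load('top6')
cv2.imwrite('pics/a6.png',np.hstack([crop(s,235,125,90,118,5),crop(t,218,188,68,118,5)]))
E
```

```text
clock: 13.45
eef_pos: [0.4581, 0.0999, 0.1788]
ft_force: [0.6, -1.4, 0.1]
finger_gap: 0.0372
clock: 13.85
eef_pos: [0.4417, -0.0104, 0.1777]
ft_force: [-0.9, 0.7, 0.2]
finger_gap: 0.0465
t 13.85 p [ 0.4417 -0.0104  0.1777] yaw -3.1316 z [-0.0009 -0.0008 -1.    ] q [ 0.5734  0.5066 -0.8608  2.0564  0.5318  0.8134  0.9758] F [-0.9249  0.6924  0.243 ] T [ 0.1032 -0.1116  0.0287] gap 0.0465 0.0
travel [ 0.0043  0.0113 -0.1922] rz -0.00401213881124954
```

View pics/a6.png

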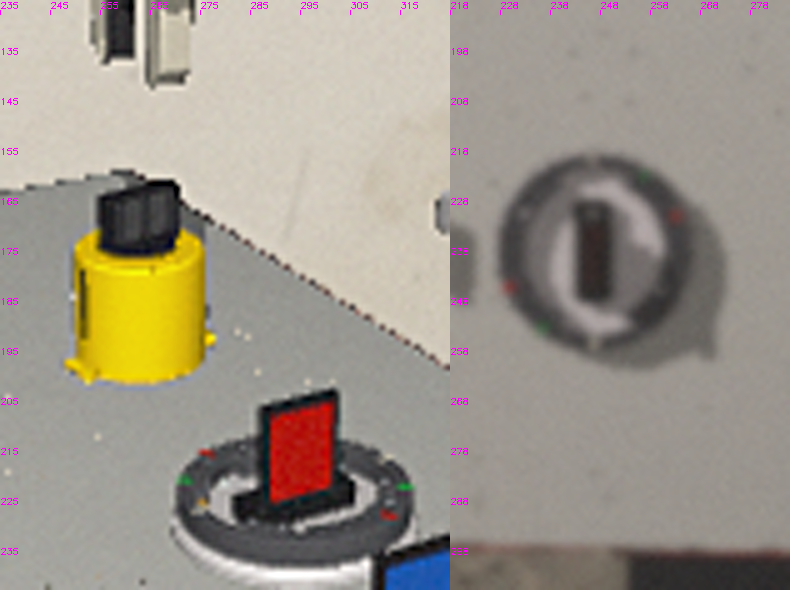

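The red plate stands in the slot (side crop: plate at (300,395)–(340,500)). The cover is upright with its lugs at crop (80,370) and (210,340). I'll fit the cover's pose by silhouette.

```bash
cat > fit.py <<'E'
from h import *
from scipy.optimize import differential_evolution as DE
def sil(c,p,K,off):
    x,y,a,bx,by=p;im=np.zeros((off[3]*K,off[2]*K),np.uint8)
    R=np.array([[np.cos(a),-np.sin(a)],[np.sin(a),np.cos(a)]])
    th=np.linspace(0,2*np.pi,40);C=np.c_[np.cos(th),np.sin(th)]*.035
    parts=[np.r_[np.c_[C,0*th],np.c_[C,0*th+.064]]]
    for s in(1,-1): parts.append(np.array([[s*u,v,w] for u in(.03,.043) for v in(-.012,.012) for w in(0,.006)]))
    for q in parts:
        q=q.copy();q[:,:2]=q[:,:2]@R.T+[x,y];uv=(proj(c,q)+[bx+.5,by+.5]-off[:2])*K
        cv2.fillConvexPoly(im,cv2.convexHull(uv.astype(np.float32)).astype(np.int32),255)
    return cv2.resize(im,(off[2],off[3]),interpolation=cv2.INTER_AREA)/255.
def fit(c,off,b,z0):
    f=c['frame'][off[1]:off[1]+off[3],off[0]:off[0]+off[2]];h=cv2.cvtColor(f,cv2.COLOR_RGB2HSV)
    y=(((h[...,0]>15)&(h[...,0]<36)&(h[...,1]>130)).astype(float));ok=f.max(2)>70;ok|=y>0
    cost=lambda p:np.abs((sil(c,[*p,*b],4,off)-y)*ok).sum()
    o=DE(cost,[(z0[0]-.012,z0[0]+.012),(z0[1]-.012,z0[1]+.012),(-.3,.3)],seed=1,maxiter=60,popsize=12);return o.x.round(4),round(o.fun,1)
E
python3 - <<'E'
from fit import *
print('top',fit(load('top0'),(300,225,45,45),(0,0),(.443,-.007)))
print('side b0',fit(load('side0'),(240,165,48,45),(0,0),(.443,-.007)))
print('side b',fit(load('side0'),(240,165,48,45),(-1.1,.9),(.443,-.007)))
E
```

```text
top (array([ 0.4434, -0.0107,  0.1421]), np.float64(60.5))
side b0 (array([ 0.4473, -0.0093,  0.2324]), np.float64(43.8))
side b (array([ 0.4415, -0.0137,  0.2071]), np.float64(38.2))
```

```bash
python3 - <<'E'
from fit import *
def bar(c,p,K,off,b):
    x,y,a=p;im=np.zeros((off[3]*K,off[2]*K),np.uint8)
    R=np.array([[np.cos(a),-np.sin(a)],[np.sin(a),np.cos(a)]])
    q=np.array([[s*.023,v,w] for s in(-1,1) for v in(-.006,.006) for w in(.064,.096)])
    q[:,:2]=q[:,:2]@R.T+[x,y];uv=(proj(c,q)+[b[0]+.5,b[1]+.5]-off[:2])*K
    cv2.fillConvexPoly(im,cv2.convexHull(uv.astype(np.float32)).astype(np.int32),255)
    return cv2.resize(im,(off[2],off[3]),interpolation=cv2.INTER_AREA)/255.
c=load('side0');off=(246,155,40,26)
f=c['frame'][155:181,246:286];y=(f.max(2)<75).astype(float)
print('\n'.join(''.join('#' if v else '.' for v in r) for r in y))
for b in((0,0),(-1.1,.9)):
    for a in(-.1,0,.1,.2,.3):
        o=DE(lambda p:np.abs(bar(c,[p[0],p[1],a],4,off,b)-y).sum(),[(.425,.46),(-.03,.015)],seed=1,maxiter=40);print(b,a,o.x.round(4),round(o.fun,1))
h=cv2.cvtColor(c['frame'],cv2.COLOR_RGB2HSV)[165:206,244:284];m=(h[...,0]>15)&(h[...,0]<36)&(h[...,1]>130)
print('\n'.join(''.join('#' if v else '.' for v in r) for r in m[18:]))
c=load('top0');f=c['frame'][228:270,304:342];h=cv2.cvtColor(f,cv2.COLOR_RGB2HSV);m=(h[...,0]>15)&(h[...,0]<36)&(h[...,1]>130)
print('\n'.join(''.join('#' if f[i,j].max()<50 else '+' if m[i,j] else '.' for j in range(38)) for i in range(42)))
E
```

```text
........................................
........................................
........................................
........................................
........................................
........................................
...................#####................
................#########...............
............#############...............
.........################...............
.........################...............
.........################...............
.........################...............
.........################...............
.........############.###...............
.........################...............
.........################..........#....
.........###############................
.........###############................
.........###############................
...........###########..................
........................................
........................................
........................................
.....#..................................
.....#..................................
(0, 0) -0.1 [ 0.4457 -0.0031] 51.5
[... 2209 characters left out ...]
....+++++++++.##########.++++++......
.....++++++++++.#########+++++++......
.....+++++++++++########.++++++.......
......+++++++++++.######+++++++.......
.......++++++++++++####.+++++++.......
........++++++++++++###.++++++........
.........++++++++++++..++++++.........
..........++++++++++++++++++..........
............+++++++++++++++...........
.............+++++++++++++............
..............++++++++++..............
..............+++++++.................
......................................
......................................
......................................
......................................
......................................
......................................
```

```bash
g(){ grep -E 'clock|eef|ft_f|gap|rot'; }
python3 -m inch '[{"jaw":0,"travel":[0.004,0.004,-0.1],"delta_rot":[0,0,0.077]},{"jaw":0,"travel":[0.004,0.004,-0.2],"delta_rot":[0,0,0.077]},{"jaw":0,"travel":[0.004,0.004,-0.28],"delta_rot":[0,0,0.077]},{"jaw":0,"travel":[0.004,0.004,-0.304],"delta_rot":[0,0,0.077]},{"jaw":0,"travel":[0.004,0.004,-0.304],"delta_rot":[0,0,0.077]},{"jaw":0,"travel":[0.004,0.004,-0.304],"delta_rot":[0,0,0.077]}]' |g; python3 -m inch '[{"jaw":-0.4,"travel":[0,0,0],"delta_rot":[0,0,0]},{"jaw":-0.4,"travel":[0,0,0],"delta_rot":[0,0,0]},{"jaw":-0.6,"travel":[0,0,0],"delta_rot":[0,0,0]},{"jaw":-0.8,"travel":[0,0,0],"delta_rot":[0,0,0]},{"jaw":-1,"travel":[0,0,0],"delta_rot":[0,0,0]},{"jaw":-1,"travel":[0,0,0],"delta_rot":[0,0,0]},{"jaw":-1,"travel":[0,0,0],"delta_rot":[0,0,0]}]' |g; python3 st.py .44 -.01 .17 -2.97
```

```text
clock: 14.55
eef_pos: [0.444, -0.0055, 0.0876]
tcp_rot: [-0.089, 0.996, 0.0, 0.001]
ft_force: [0.3, 0.2, -0.0]
finger_gap: 0.0465
clock: 15.25
eef_pos: [0.443, -0.0069, 0.0866]
tcp_rot: [-0.088, 0.996, 0.0, -0.0]
ft_force: [-0.6, 0.5, -0.8]
finger_gap: 0.0119
t 15.25 p [ 0.443  -0.0069  0.0866] yaw -2.9649 z [-0.0004  0.0001 -1.    ] q [ 0.4591  0.6551 -0.7355  2.1475  0.773   0.6251  0.9147] F [-0.6065  0.4758 -0.8416] T [ 0.0675 -0.2217  0.0528] gap 0.0119 29.99742418527603
travel [-0.01   -0.0105  0.2779] rz -0.0024415203002535538
```

```bash
g(){ grep -E 'clock|eef|ft_f|gap|rot'; }
python3 -m inch '[{"jaw":-1,"travel":[0,0,0.05],"delta_rot":[0,0,0]},{"jaw":-1,"travel":[0,0,0.15],"delta_rot":[0,0,-0.02]},{"jaw":-1,"travel":[0,0,0.285],"delta_rot":[0,0,-0.04]},{"jaw":-1,"travel":[0.02,0.15,0.285],"delta_rot":[0,0,-0.076]},{"jaw":-1,"travel":[0.04,0.3,0.285],"delta_rot":[0,0,-0.076]},{"jaw":-1,"travel":[0.06,0.45,0.285],"delta_rot":[0,0,-0.076]},{"jaw":-1,"travel":[0.083,0.58,0.285],"delta_rot":[0,0,-0.076]},{"jaw":-1,"travel":[0.083,0.658,0.285],"delta_rot":[0,0,-0.076]},{"jaw":-1,"travel":[0.083,0.658,0.285],"delta_rot":[0,0,-0.076]},{"jaw":-1,"travel":[0.083,0.658,0.285],"delta_rot":[0,0,-0.076]}]' |g
python3 st.py .468 .1905 .118 -3.1236
python3 - <<'E'
from fit import *
from workcell import cams
pickle.dump(cams.capture('side'),open('side7.pkl','wb'))
s=load('side7');cv2.imwrite('pics/a7.png',crop(s,262,145,64,96,6))
E
```

```text
clock: 16.25
eef_pos: [0.4675, 0.1902, 0.1718]
tcp_rot: [-0.009, 1.0, -0.001, -0.001]
ft_force: [0.3, -0.7, -0.8]
finger_gap: 0.012
t 16.25 p [0.4675 0.1902 0.1718] yaw -3.1227 z [-0.0012 -0.0014 -1.    ] q [ 0.0957  0.5917 -0.8037  1.9037  0.5478  0.8819  0.6037] F [ 0.2596 -0.6909 -0.8249] T [ 0.0122 -0.1514  0.0182] gap 0.012 29.997141659259796
travel [ 0.0016  0.001  -0.1792] rz -0.00041134974682291415
```

View pics/a7.png

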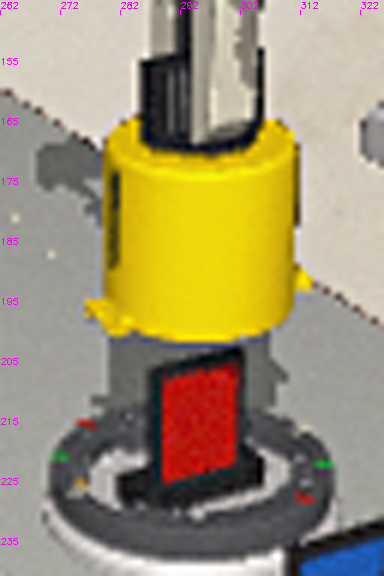

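The cover hangs over the base with the lug lower-left at crop (110,315) and the plate below. I'll check its axis offset against the collar marks in the same picture.

```bash
python3 - <<'E'
import fit
from fit import *
s=load('side7');off=(268,160,52,46);zo=.0855
f=s['frame'][off[1]:off[1]+off[3],off[0]:off[0]+off[2]];h=cv2.cvtColor(f,cv2.COLOR_RGB2HSV)
y=((h[...,0]>15)&(h[...,0]<36)&(h[...,1]>130)).astype(float);ok=(f.max(2)>70)|(y>0)
c=dict(s);c['t']=np.array(s['t'])+np.array(s['R'])@[0,0,zo]
o=DE(lambda p:np.abs((sil(c,[.4675,.1902,p[2],p[0],p[1]],4,off)-y)*ok).sum(),[(-4,4),(-4,4),(-.3,.3)],seed=1,maxiter=60);print('pixel bias of cover vs TCP',o.x,o.fun)
for a in (0.018,):
    o=DE(lambda p:np.abs((sil(c,[.4675,.1902,a,p[0],p[1]],4,off)-y)*ok).sum(),[(-4,4),(-4,4)],seed=1,maxiter=60);print(a,o.x,o.fun)
h=cv2.cvtColor(s['frame'],cv2.COLOR_RGB2HSV);obs=[]
g=[]
for lo,hi in(((50,100,60),(90,255,255)),((0,130,90),(8,255,255))):
    N,_,st,ce=cv2.connectedComponentsWithStats(cv2.inRange(h,lo,hi));g+=[ce[i] for i in range(1,N) if 265<ce[i][0]<325 and 205<ce[i][1]<240 and st[i][4]<15]
g=np.array(g);print(g.round(1).tolist())
def res(p):
    X=[[.468+p[0]+.0495*np.cos(a+p[2]),.1905+p[1]+.0495*np.sin(a+p[2]),.022] for a in(-.6,np.pi-.6,-1.19,np.pi-1.19)]
    P=proj(s,X);return np.array([np.min(np.linalg.norm(P-q,axis=1)) for q in g])
X=lambda yaw:proj(s,[[.468+.0495*np.cos(a+yaw),.1905+.0495*np.sin(a+yaw),.022] for a in(-.6,np.pi-.6,-1.19,np.pi-1.19)])
for yw in(-.02,0,.02,.04,.06):
    P=X(yw);i=[np.argmin(np.linalg.norm(P-q,axis=1)) for q in g];d=g-P[i];print(yw,'bias base',d.mean(0).round(2),'rms',d.std(0).round(2))
E
```

```text
pixel bias of cover vs TCP [-0.87359582  0.65069041  0.10674211] 104.8549019607843
0.018 [-0.84393403  0.75630181] 107.03137254901961
[[271.8, 220.6], [315.5, 222.0], [276.2, 215.2], [312.0, 227.5]]
-0.02 bias base [-1.23  0.83] rms [0.36 0.51]
0 bias base [-1.21  0.83] rms [0.2  0.34]
0.02 bias base [-1.2   0.84] rms [0.16 0.17]
0.04 bias base [-1.19  0.84] rms [0.27 0.08]
0.06 bias base [-1.17  0.85] rms [0.43 0.23]
```

```bash
g(){ grep -E 'clock|eef|ft_f|gap'; }
python3 -m inch '[{"jaw":-1,"travel":[0.004,0.001,-0.08],"delta_rot":[0,0,0]},{"jaw":-1,"travel":[0.004,0.001,-0.15],"delta_rot":[0,0,0]},{"jaw":-1,"travel":[0.004,0.001,-0.2],"delta_rot":[0,0,0]},{"jaw":-1,"travel":[0.004,0.001,-0.2],"delta_rot":[0,0,0]},{"jaw":-1,"travel":[0.004,0.001,-0.2],"delta_rot":[0,0,0]}]' |g
python3 -m inch '[{"jaw":-1,"travel":[0,0,-0.01],"delta_rot":[0,0,0]},{"jaw":-1,"travel":[0,0,-0.02],"delta_rot":[0,0,0]},{"jaw":-1,"travel":[0,0,-0.02],"delta_rot":[0,0,0]}]' |g
```

```text
clock: 16.8
eef_pos: [0.4695, 0.1896, 0.1123]
ft_force: [0.2, 0.8, -1.2]
finger_gap: 0.0119
clock: 17.1
eef_pos: [0.4694, 0.1906, 0.1063]
ft_force: [0.2, 0.6, -1.7]
finger_gap: 0.0117
```

No contact and the rim is below the collar's top. I'll continue to the floor.

```bash
g(){ grep -E 'clock|eef|ft_f|gap'; }
python3 -m inch '[{"jaw":-1,"travel":[0,0,-0.01],"delta_rot":[0,0,0]},{"jaw":-1,"travel":[0,0,-0.02],"delta_rot":[0,0,0]},{"jaw":-1,"travel":[0,0,-0.02],"delta_rot":[0,0,0]}]' |g
python3 -m inch '[{"jaw":-1,"travel":[0,0,-0.01],"delta_rot":[0,0,0]},{"jaw":-1,"travel":[0,0,-0.014],"delta_rot":[0,0,0]},{"jaw":-1,"travel":[0,0,-0.014],"delta_rot":[0,0,0]}]' |g
python3 -m inch '[{"jaw":-1,"travel":[0,0,-0.003],"delta_rot":[0,0,0]},{"jaw":-1,"travel":[0,0,-0.003],"delta_rot":[0,0,0]}]' |g
```

```text
clock: 17.4
eef_pos: [0.469, 0.1907, 0.0998]
ft_force: [-0.2, 0.1, -1.3]
finger_gap: 0.0118
clock: 17.7
eef_pos: [0.4691, 0.1908, 0.0958]
ft_force: [-0.1, -0.2, -0.6]
finger_gap: 0.0118
clock: 17.9
eef_pos: [0.4693, 0.1908, 0.0951]
ft_force: [0.1, -0.0, -2.3]
finger_gap: 0.0118
```

```bash
g(){ grep -E 'clock|eef|ft_f|gap'; }
python3 -m inch '[{"jaw":-1,"travel":[-0.001,0,-0.001],"delta_rot":[0,0,-0.04]},{"jaw":-1,"travel":[-0.001,0,-0.001],"delta_rot":[0,0,-0.08]},{"jaw":-1,"travel":[-0.001,0,-0.001],"delta_rot":[0,0,-0.1]},{"jaw":-1,"travel":[-0.001,0,-0.001],"delta_rot":[0,0,-0.1]}]' |g
python3 st.py .469 .1908 .0946 2.5646
python3 -m inch '[{"jaw":-1,"travel":[0,0,0],"delta_rot":[0,0,-0.04]},{"jaw":-1,"travel":[0,0,0],"delta_rot":[0,0,-0.08]},{"jaw":-1,"travel":[0,0,0],"delta_rot":[0,0,-0.12]},{"jaw":-1,"travel":[0,0,0],"delta_rot":[0,0,-0.16]},{"jaw":-1,"travel":[0,0,0],"delta_rot":[0,0,-0.17]},{"jaw":-1,"travel":[0,0,0],"delta_rot":[0,0,-0.17]}]' |g
python3 st.py .469 .1908 .0946 2.5646
```

```text
clock: 18.3
eef_pos: [0.4692, 0.1915, 0.0951]
ft_force: [0.7, 1.5, -2.0]
finger_gap: 0.0117
t 18.3 p [0.4692 0.1915 0.0951] yaw 2.9505 z [ 0.0009  0.0009 -1.    ] q [-0.0118  0.6786 -0.6439  1.975   0.6291  0.6943  0.3297] F [ 0.6513  1.5497 -2.0112] T [ 0.2714 -0.2084  0.088 ] gap 0.0117 29.997328519821167
travel [-0.0007 -0.0022 -0.0015] rz -0.18424272043228462
clock: 18.9
eef_pos: [0.4693, 0.1915, 0.095]
ft_force: [0.4, 2.5, -0.5]
finger_gap: 0.0118
t 18.9 p [0.4693 0.1915 0.095 ] yaw 2.596 z [ 0.0009  0.0011 -1.    ] q [-0.0713  0.6546 -0.5461  1.9766  0.5437  0.6565  0.0586] F [ 0.3663  2.5073 -0.5463] T [ 0.3594 -0.3502  0.0941] gap 0.0118 29.999250769615173
travel [-0.001  -0.0024 -0.0014] rz -0.015010205407196515
```

```bash
g(){ grep -E 'clock|eef|ft_f|gap'; }
python3 -m inch '[{"jaw":-1,"travel":[0,-0.001,0],"delta_rot":[0,0,-0.015]},{"jaw":-1,"travel":[0,-0.001,0],"delta_rot":[0,0,-0.015]},{"jaw":-1,"travel":[0,-0.001,0],"delta_rot":[0,0,-0.015]}]' |g
python3 st.py .469 .1908 .0946 2.5646
python3 - <<'E'
from fit import *
from workcell import cams
pickle.dump(cams.capture('side'),open('side8.pkl','wb'))
s=load('side8');cv2.imwrite('pics/a8.png',crop(s,262,170,64,75,8)[:590])
E
```

```text
clock: 19.2
eef_pos: [0.4693, 0.1913, 0.0951]
ft_force: [0.4, 2.8, -2.0]
finger_gap: 0.0116
t 19.2 p [0.4693 0.1913 0.0951] yaw 2.5631 z [ 0.0009  0.0016 -1.    ] q [-0.0761  0.6526 -0.5375  1.977   0.5353  0.6531  0.0343] F [ 0.4045  2.76   -2.0006] T [ 0.8097 -0.3568  0.1451] gap 0.0116 30.00207245349884
travel [-0.0011 -0.0018 -0.0015] rz 0.0007239259220170484
```

View pics/a8.png

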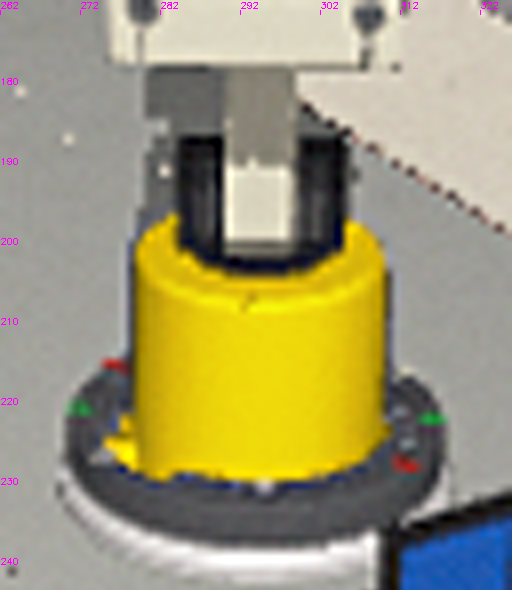

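The cover sits in the collar, the bar is turned square to the camera and the left pointer has gone behind, so it has turned. A lug corner shows at crop (120,445). I'll check that this matches the lug at green.

```bash
python3 - <<'E'
from h import *
s=load('side8');b=np.array([-1.2,.84])
for yaw in(.02,-.4,-.577,-.7):
    R=np.array([[np.cos(yaw),-np.sin(yaw)],[np.sin(yaw),np.cos(yaw)]])
    q=np.array([[u,v,w] for v in(-.012,.012) for u in(.036,.043) for w in(0.008,.0145)]);q[:,:2]=q[:,:2]@R.T+[.4687,.1908]
    print(yaw,((proj(s,q)+b+.4-[262,170])*8).round().astype(int).tolist())
    p=np.array([[-.0355,0,w] for w in(.02,.06)]);p[:,:2]=p[:,:2]@R.T+[.4687,.1908];print('  -x pointer',((proj(s,p)+b+.4-[262,170])*8).round().astype(int).tolist())
for a in(0,-.6,-.46,.46): print('collar inner/outer at',a,((proj(s,[[.468+r*np.cos(a+.02),.1905+r*np.sin(a+.02),.022] for r in(.038,.0495,.053)])+b+.4-[262,170])*8).round().astype(int).tolist())
E
```

```text
0.02 [[122, 471], [122, 450], [100, 477], [100, 456], [166, 507], [166, 486], [144, 513], [144, 492]]
  -x pointer [[359, 392], [363, 265]]
-0.4 [[122, 444], [122, 424], [97, 445], [97, 425], [131, 484], [131, 464], [106, 486], [106, 465]]
  -x pointer [[379, 415], [384, 286]]
-0.577 [[129, 434], [129, 414], [104, 433], [104, 413], [123, 474], [123, 453], [98, 473], [98, 452]]
  -x pointer [[381, 425], [386, 296]]
-0.7 [[136, 427], [136, 407], [112, 425], [112, 405], [120, 466], [120, 445], [96, 463], [95, 443]]
  -x pointer [[380, 432], [385, 303]]
collar inner/outer at 0 [[139, 445], [103, 454], [92, 457]]
collar inner/outer at -0.6 [[121, 408], [80, 407], [68, 406]]
collar inner/outer at -0.46 [[121, 417], [80, 418], [67, 418]]
collar inner/outer at 0.46 [[183, 466], [160, 483], [153, 488]]
```

The lug matches the green position (turn about 0.60 rad) and the force is small. I'll settle briefly, still gripping, then hand in.

```bash
python3 -m inch '[{"jaw":-1,"travel":[0,0,0],"delta_rot":[0,0,0]},{"jaw":-1,"travel":[0,0,0],"delta_rot":[0,0,0]},{"jaw":-1,"travel":[0,0,0],"delta_rot":[0,0,0]},{"jaw":-1,"travel":[0,0,0],"delta_rot":[0,0,0]}]' >/dev/null; python3 st.py; python3 -c "
from workcell import workorder;print(workorder.job_done())"
```

```text
t 19.65 p [0.4691 0.191  0.095 ] yaw 2.5626 z [ 0.0004  0.0009 -1.    ] q [-0.0762  0.6525 -0.5371  1.9773  0.5352  0.6536  0.0339] F [ 0.849   2.9868 -1.6935] T [ 1.0105 -0.281   0.0939] gap 0.012 30.00478595495224
the job is handed in; nothing more can be done
None
```

I handed the job in at 19.7 s: the red plate stands released in the base slot, and the cover is on over it, turned about 0.60 rad clockwise to the green marks and still gripped there (verdict not shown).

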